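# Sweep the set wax out of the hotplate's gutter and shut the wax drawer

### The job

The embedding hotplate is cold and two lumps of set wax lie in the gutter behind and to the right of its black plate. Take the blue-handled scraper off its fork stand, set its foot in the gutter behind the wax and run it slowly along the gutter, a few centimetres a second and with a light hand, round the bend and out to the front spout, so that both lumps drop into the pulled-out wax drawer (do not touch the wax with the fingers). Then hang the scraper upright on its fork again and push the drawer fully shut; leave the jars and pots around as they stand.

Things in the scene. Friction and masses are not known exactly. Their poses are not given: they have to be found in the camera images.
- hotplate: fixed white hotplate, 150 (x) x 190 (y) x 62 mm high, black plate in the middle, control strip in front. Origin: centre of its underside; +x to its back, +y to its left. An open L-shaped gutter, 22 mm wide, floor 48 mm and rim 62 mm above the worktop, runs behind the plate (centre line x = +52 mm, y from +72 to -34) and, after the bend, down its right side (y = -72 mm, x from +14 to -84)
- gutter_start (a point): centre line of the gutter at its blind (left) end, on the gutter floor, 11 mm from the end wall and side walls
- gutter_bend (a point): middle of the gutter's bend, on the centre line and the gutter floor. The centre line there is a quarter circle of 38 mm radius about x = +14, y = -34 mm in the hotplate's frame; inner and outer walls are rounded too
- gutter_spout (a point): end of the open spout lip (9 mm in front of the housing), on the centre line and the gutter floor; what is pushed past it drops into the drawer when that is pulled out
- wax_drawer (a joint): slide of the wax drawer under the plate, m: 0 = shut, grows as it comes out to the front (along the hotplate's -x), at most 0.075; it starts pulled out 0.058 to 0.072, stays where it is left and takes about 1.5 N to push
- drawer_ledge (a point): middle of the outer face of the drawer's finger ledge (a grey ledge 70 mm wide, 7 mm high, sticking 9 mm out of the white drawer front), 30 mm above the worktop; it moves with the drawer. The drawer front is 180 mm wide and its top edge 38 mm above the worktop
- drawer_floor (a point): middle of the drawer tray's floor, 12 mm above the worktop; moves with the drawer, axes as the hotplate's. The tray inside is 134 (x) x 170 (y) mm with walls 16 mm high, 26 mm at the front
- wax_a: loose cream-coloured round lump of set wax, 18 mm across, 11 mm high, about 13 g, slippery (friction about 0.3); origin at the centre of its underside; starts in the gutter's back run
- wax_b: loose cream-coloured round lump of set wax, same size and origin; starts in the gutter's right run
- scraper: loose wax scraper, 150 mm long, 70 g; origin at the centre of its foot's underside, z up along it. From below: round steel foot 14 mm across, 14 mm high; shaft 8.4 mm across; collar 26 mm across from 62 to 67 mm; round blue handle 20 mm across from 67 to 150 mm (grip at 105 to 120 mm). It hangs upright, the collar resting on the fork
- scraper_stand: fixed stand: round foot 84 mm across, post, white fork plate with its top 82 mm up. Origin: centre of the underside; the fork opens to its own -x, slot 13 mm wide, flared, prongs end 32 mm from the seat, a 2 mm lip 16 to 19 mm before the seat. The scraper's foot cannot pass the slot: lift it 5 to 10 mm, then move it out level along -x for 45 mm; hang it up in reverse
- fork_seat (a point): centre of the seat on the fork's top face, where the scraper's axis stands when it hangs (the scraper's origin is then 62 mm below)
- amber_jar: loose amber reagent jar with white cap, 88 mm across, 150 mm high, a bystander; origin at the centre of its underside. Jar and stand may have changed places
- green_pot: loose small white pot with green cap, 48 mm across, 52 mm high, a bystander; origin at the centre of its underside
Not all that is in view belongs to the job. There is more than one size of the scraper; the one meant has the size given above.

How it is judged (in metres and radians):
On the way, in this order (a step that is already met when the one before it is completed fails the run):
1. the scraper's foot is down in the back run of the gutter (z of scraper in the frame of hotplate between 0.044 and 0.057 m and x of scraper in the frame of hotplate between 0.04 and 0.064 m and y of scraper in the frame of hotplate between -0.03 and 0.085 m), for 0.1 s.
2. the scraper's foot, still down in the gutter, has come round the bend into the right run (z of scraper in the frame of hotplate between 0.044 and 0.057 m and x of scraper in the frame of hotplate between -0.084 and 0.01 m and y of scraper in the frame of hotplate between -0.084 and -0.06 m), for 0.1 s.
3. both lumps of wax lie in the drawer (x of wax_a in the frame of drawer_floor between -0.069 and 0.066 m and y of wax_a in the frame of drawer_floor between -0.086 and 0.086 m and z of wax_a in the frame of drawer_floor between -0.003 and 0.033 m and x of wax_b in the frame of drawer_floor between -0.069 and 0.066 m and y of wax_b in the frame of drawer_floor between -0.086 and 0.086 m and z of wax_b in the frame of drawer_floor between -0.003 and 0.033 m), for 0.2 s.
4. the scraper hangs upright in its fork (horizontal distance between scraper and fork_seat below 0.007 m and z of scraper in the frame of fork_seat between -0.066 and -0.058 m and angle between scraper's own z axis and vertical below 0.12 rad), for 0.2 s.
At the end, for the whole second after the job is handed in: Both wax lumps lie in the drawer's tray, the drawer is shut to within 5 mm, and the scraper hangs still and upright (within 7 degrees) in its fork with its axis within 7 mm of the seat and its collar on the fork (within 4 mm) (all of step 3 and all of step 4 and value of joint wax_drawer below 0.005 m and linear speed of scraper below 0.02 m/s and linear speed of each of wax_a, wax_b below 0.03 m/s); the robot touches nothing.
It fails at once if the scraper's foot is moved faster than 15 cm/s down in the gutter (z of scraper in the frame of hotplate between 0.04 and 0.056 m and x of scraper in the frame of hotplate between -0.086 and 0.066 m and y of scraper in the frame of hotplate between -0.086 and 0.086 m and linear speed of scraper above 0.15 m/s).
It fails at once if the scraper is pressed against the hotplate with more than 25 N (contact force between scraper and hotplate above 25 N).
It fails at once if the fingers touch the wax (contact force between the fingers and wax_a above 0.3 N or contact force between the fingers and wax_b above 0.3 N).
It fails at once if the amber jar or the green-capped pot is pushed over or away (3 cm) (distance of any of amber_jar, green_pot from where it was at the start of the episode above 0.03 m or angle between any of amber_jar, green_pot's own z axis and vertical above 0.3 rad).
It also fails if it takes over 72 s, if anything falls off the work surface, if the arm or the gripper's body presses on something with over 40 N, if the wrist force passes 120 N, or if a joint passes its speed limit or range.

### The arm

A 7-joint arm with a two-finger parallel gripper is mounted at the origin on a cart in front of the work surface, level with it; the furniture and walls round the work are solid. World frame = base frame: x ahead of the robot, y to its left, z up, the work surface at z = 0. Lengths are in m, angles in degrees, forces in N, time in s.
With the tool pointing down it reaches from about 0.425 to 0.875 m from the base axis. Payload 4.7 kg.
Tool frame: the origin (TCP) lies midway between the tips of the shut fingers; the grasp point (between the pads) lies 19 mm behind it; z points along the fingers, y is the line along which they close (so a half turn about z gives the same grasp; the last joint's range is limited). The gripper opens to 87 mm and grips with 3 to 60 N. Pads are 19 mm wide; open, the fingers measure 117 mm over their backs; the gripper's body (75 mm by 190 mm) begins 51 mm behind the grasp point.
Start: joints at [0.808, 18.392, -4.016, 83.108, 1.295, 78.541, -3.26], TCP at [0.65, -0, 0.223] pointing down, gripper open.
Joint ranges: [-163.93, 163.93], [-17.29, 119.83], [-79.2, 71.16], [3.27, 140.29], [-89.18, 269.18], [5.43, 117.66], [-154.24, 154.24]. Speed limits (degrees/s): [147.25, 147.25, 180, 180, 180, 180, 180].

### API

Orientations are given as [roll, pitch, yaw] about the fixed x, y, z axes, in that order (R = Rz(yaw) Ry(pitch) Rx(roll)).
In Python, from cell import env gives the robot as it stands.
- The arm moves only by the tool step_arm, never from a script. Its argument "moves" is a list of rows, each an object with "dp": the shift along the tool's x, y, z in mm, a list of three; "dr": the turn, a rotation vector about the tool's x, y, z in rad, a list of three; "fingers": the closure, from 0 (fully open) to 1 (shut). In form: [{"dp": [dx, dy, dz], "dr": [ax, ay, az], "fingers": fingers}, ...]. A call has exactly 5 rows; each row shifts and turns the commanded pose from where the row before left it, along the tool's axes as they then stand; what a row does not reach is not made up. A row lasts 1/8 s, in which the tool goes at most 62.5 mm and 10.7 degrees, less where a joint would pass 70% of its speed; a pose out of reach is approached as far as the arm can. A call with a gripper value outside its range is refused whole. The fingers move at their own pace and stop on an object; "squeeze" is the grip in N (left out, the last holds). Time passes only in rows, so rows that do not move let the fingers close, or fill a call up. It gives the time, the measured TCP pose, the force, the opening and the grip force at its end, in the units of the state.
- env.get_obs(): the state, without advancing time (a new reading comes with each control period).
- env.read_camera(name): name is "scene" or "side" or "wrist"; returns the picture (480x640x3 uint8, red, green, blue); there is no depth.
- env.camera_model(name): a dict with "fx", "fy", "cx", "cy" (pixels), "R" (3x3) and "t" (3): a world point X has camera coordinates R X + t. Camera axes: x right, y down, z forward; pixel columns grow to the right and rows downward; lengths in m; the calibration is good to about 2 mm. A picture is of the moment at which its call begins: read the wrist's pose just before it. camera_model takes no time and is no camera call; for the wrist camera it gives the pose at the moment of the call.
- env.sign_off(): hands the job in; it is judged then, once.
The state is a dict: "time_s": time; "qpos": joint angles; "joint_velocities": joint speeds; "effort": joint torques, N m; "tool_pos": TCP position; "tool_rot": TCP orientation; "force": force on the tool from outside, world axes, zero at the start; "wrist_torque": the same for the moment, N m; "grip_width": finger opening in m; "grasp_force": force on a finger pad.
Only numpy, scipy, OpenCV 4.12 (cv2) and the standard library are available. Lean on these libraries where they do the work, as an engineer would, in place of code of your own. Each camera call takes 0.05 s, during which the arm holds its last target. There are 200 camera calls.

## Working session

There is one attempt and no reset: what is moved stays moved. The work goes in short steps, Python scripts to look and compute and a tool call to move; the robot and the scene stay as the last step left them, time stands still between calls to the robot, and variables do not carry over. Pictures are saved under pics/ and viewed, at most 10 in all, crops included, and the job is handed in when it is done.

Besides the shell and the picture viewer there is one more tool, called by a JSON object that holds its "name" and its "arguments". step_arm: Moves the arm, as the interface text tells. Its arguments: {"type":"object","properties":{"moves":{"type":"array","items":{"type":"object","properties":{"dp":{"type":"array","items":{"type":"number"}},"dr":{"type":"array","items":{"type":"number"}},"fingers":{"type":"number"}}}},"squeeze":{"type":"number"}},"required":["moves"]}

```bash
mkdir -p pics; python3 - <<'E'
from cell import env
import cv2,json,numpy as np
for n in ("scene","side","wrist"):
    im=env.read_camera(n); cv2.imwrite(f"pics/{n}0.png",im[:,:,::-1]); m=env.camera_model(n)
    R=np.array(m["R"]);print(n,m["fx"],m["cx"],m["cy"],(-R.T@np.array(m["t"])).round(3),R.round(2).tolist())
print(env.get_obs())
E
```

```text
scene 550.7188327589434 325.0362339899093 237.60277307531422 [ 0.359 -0.658  1.111] [[0.95, -0.3, -0.01], [-0.26, -0.82, -0.52], [0.15, 0.49, -0.86]]
side 606.9263051777788 324.2185486118762 238.54021602779176 [ 0.177 -0.851  0.859] [[0.92, -0.39, 0.02], [-0.24, -0.61, -0.75], [0.31, 0.69, -0.66]]
wrist 409.3379011101362 307.1301192824743 238.16586729757174 [0.649 0.066 0.385] [[1.0, -0.0, -0.0], [0.0, -0.97, 0.24], [-0.0, -0.24, -0.97]]
{'time_s': 0.15, 'qpos': array([ 0.8076133 , 18.42892085, -4.01543916, 83.15786932,  1.29466463,
       78.54411122, -3.26210678]), 'joint_velocities': array([ 0.0810808 , -0.23174369, -0.05838606, -0.25230325,  0.05004291,
       -0.07916271,  0.07378149]), 'effort': array([ 2.16972071e-04, -4.91794288e+01, -4.04079035e-01, -3.12878716e+01,
       -6.39387709e-02,  4.04033612e-02,  9.90178205e-05]), 'tool_pos': array([ 6.49568992e-01, -4.43860192e-05,  2.21725676e-01]), 'tool_rot': array([-1.79914300e+02,  4.90848791e-03,  8.99995009e+01]), 'force': array([ 0.18360653,  0.58267532, -0.39488329]), 'wrist_torque': array([-0.02919649, -0.03681615,  0.01302953]), 'grasp_force': 0.0, 'grip_width': 0.08723124009075998}
```

View pics/scene0.png

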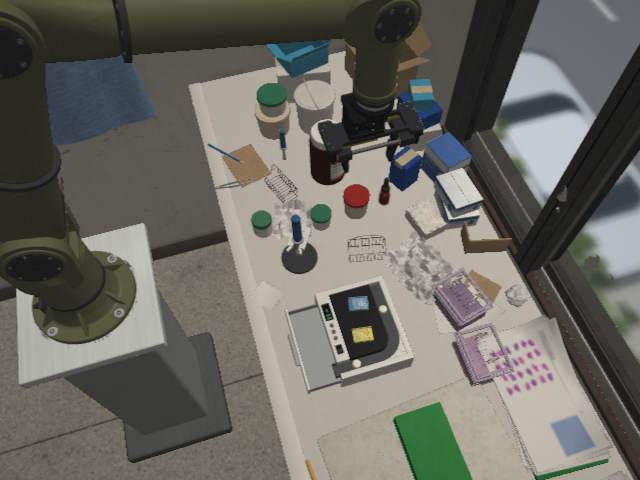

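View pics/side0.png

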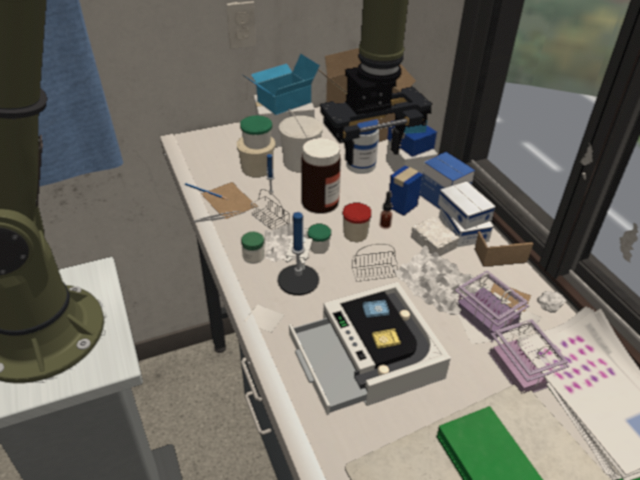

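View pics/wrist0.png

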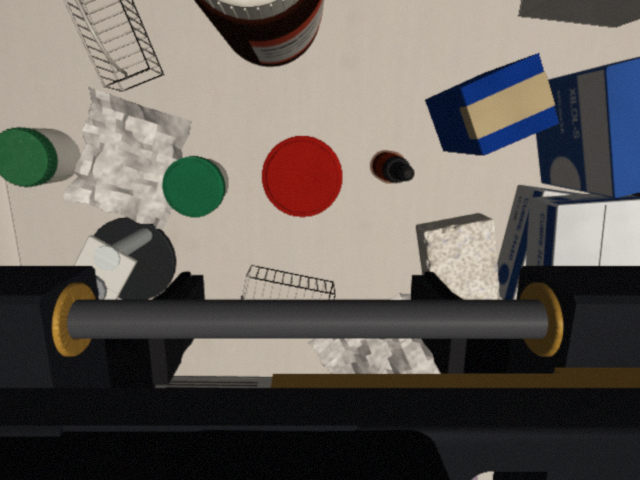

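```bash
cat > h.py <<'E'
import numpy as np,cv2,json
from cell import env
def cam(n):
    m=env.camera_model(n); return {k:np.array(v) for k,v in m.items()}
def ray(m,p):
    d=m["R"].T@np.array([(p[0]-m["cx"])/m["fx"],(p[1]-m["cy"])/m["fy"],1]); return -m["R"].T@m["t"],d
def onz(m,p,z):
    o,d=ray(m,p); return o+d*(z-o[2])/d[2]
def tri(rays):
    A=0;b=0
    for o,d in rays:
        d=d/np.linalg.norm(d);P=np.eye(3)-np.outer(d,d);A=A+P;b=b+P@o
    return np.linalg.solve(A,b)
def proj(m,X):
    c=m["R"]@np.asarray(X)+m["t"]; return np.array([m["fx"]*c[0]/c[2]+m["cx"],m["fy"]*c[1]/c[2]+m["cy"]])
E
python3 - <<'E'
from h import *
s=cam("scene"); d=cam("side")
for p in [(299,257),(262,220),(321,214)]: print(p,onz(s,p,0).round(3))
a=cv2.imread("pics/scene0.png")[200:400,230:430]; b=cv2.imread("pics/side0.png")[200:420,270:470]
def up(x):return cv2.resize(x,(400*1,int(x.shape[0]*2)),interpolation=cv2.INTER_CUBIC)
A=cv2.resize(a,None,fx=4,fy=4,interpolation=cv2.INTER_CUBIC)[:600] if 0 else cv2.resize(a,(600,600),interpolation=cv2.INTER_CUBIC)
cv2.imwrite("pics/c1.png",A)
for n,m in(("scene",s),("side",d)):
    im=cv2.imread(f"pics/{n}0.png");h=cv2.cvtColor(im,cv2.COLOR_BGR2HSV)
    mk=cv2.inRange(h,(95,110,20),(125,255,200));k,l,st,c=cv2.connectedComponentsWithStats(mk)
    for i in range(1,k):
        if st[i,4]>60 and st[i,0]>200 and st[i,0]<320: print(n,st[i],c[i].round(1))
E
```

```text
(299, 257) [ 0.479 -0.05   0.   ]
(262, 220) [0.423 0.074 0.   ]
(321, 214) [0.563 0.048 0.   ]
scene [ 266   39   65   39 1519] [300.5  55. ]
scene [280 129   5  19  73] [282.  138.2]
scene [292 215   9  27 192] [296.2 227.9]
side [ 252   55   66   59 2336] [285.4  85.1]
side [294 213   8  37 244] [297.2 230.1]
```

View pics/c1.png

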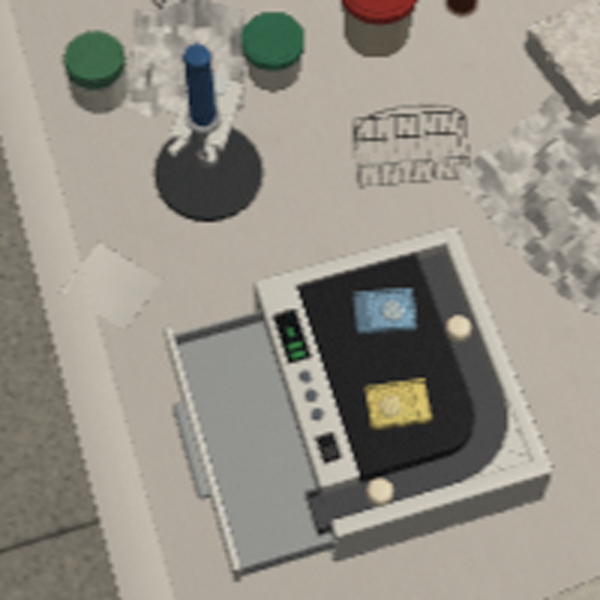

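{"name": "step_arm", "arguments": {"moves": [{"dp": [-50, -15, -10], "dr": [0, 0, 0], "fingers": 0.3}, {"dp": [-60, -15, -10], "dr": [0, 0, 0], "fingers": 0.5}, {"dp": [-60, -15, -10], "dr": [0, 0, 0], "fingers": 0.5}, {"dp": [-60, -15, -10], "dr": [0, 0, 0], "fingers": 0.5}, {"dp": [-60, -15, -10], "dr": [0, 0, 0], "fingers": 0.5}]}}

```text
time_s: 0.78
tool_pos: [0.5743, -0.2912, 0.2726]
tool_rot: [-180.0, -0.0, 90.0]
force: [-0.3, 0.0, -1.0]
grip_width: 0.0474
grasp_force: 0.0
```

{"name": "step_arm", "arguments": {"moves": [{"dp": [-40, 0, 0], "dr": [0, 0, 0], "fingers": 0.5}, {"dp": [0, 0, 0], "dr": [0, 0, 0], "fingers": 0.5}, {"dp": [0, 0, 0], "dr": [0, 0, 0], "fingers": 0.5}, {"dp": [0, 0, 0], "dr": [0, 0, 0], "fingers": 0.5}, {"dp": [0, 0, 0], "dr": [0, 0, 0], "fingers": 0.5}]}}

```text
time_s: 1.4
tool_pos: [0.5757, -0.3279, 0.2726]
tool_rot: [180.0, -0.0, 90.1]
force: [0.9, -0.2, 0.4]
grip_width: 0.0434
grasp_force: 0.0
```

```bash
python3 - <<'E'
from h import *
import pickle
m=cam("wrist"); im=env.read_camera("wrist"); cv2.imwrite("pics/w1.png",im[:,:,::-1]); pickle.dump(m,open("w1.pkl","wb")); print(env.get_obs()["tool_pos"])
cv2.imwrite("pics/w1v.png",cv2.resize(im[:,:,::-1],(800,600),interpolation=cv2.INTER_CUBIC))
E
```

```text
[ 0.575629   -0.32825198  0.27263172]
```

View pics/w1v.png

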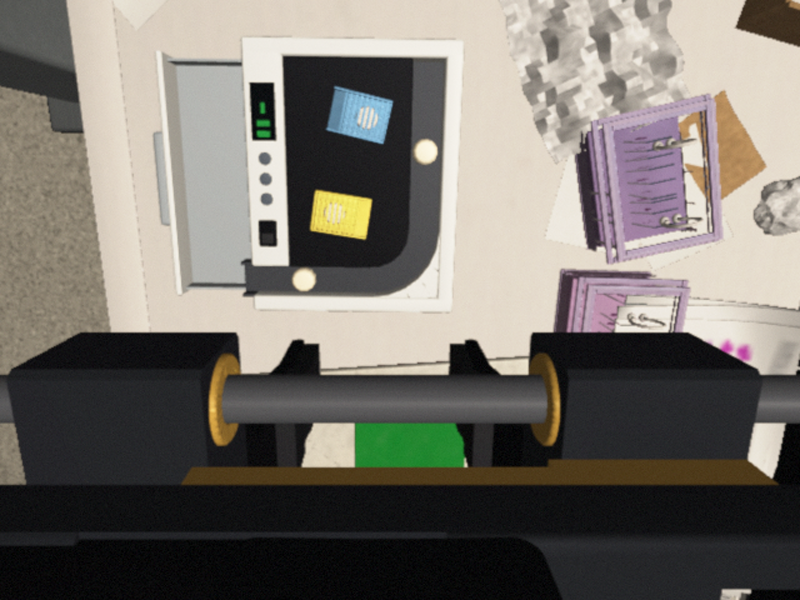

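```bash
python3 - <<'E'
from h import *
import pickle
m=pickle.load(open("w1.pkl","rb")); im=cv2.imread("pics/w1.png"); g=cv2.cvtColor(im,cv2.COLOR_BGR2GRAY)
c=np.float32([[463,41],[450,311],[243,38],[256,308]])/1.25
r=cv2.cornerSubPix(g,c.reshape(-1,1,2).copy(),(4,4),(-1,-1),(3,50,.01)).reshape(-1,2)
P=[onz(m,p,.062)[:2] for p in r]; P0=[onz(m,p,.062)[:2] for p in c]
print(r.round(1).tolist()); print(np.round(P,4)); print(np.round(P0,4))
print([np.linalg.norm(P[i]-P[j]).round(4) for i,j in((0,1),(2,3),(0,2),(1,3))])
# inner gutter floor/back wall boundary etc.
for n,p,z in (("wax_a",(426,152),.059),("wax_b",(304,280),.059),("spoutL",(250,265),.048),("spoutR",(247,293),.048),("drL",(160,52),.038),("drR",(181,293),.038),("ledge t",(155,133),.0335),("ledge b",(163,224),.0335)):
    print(n,onz(m,np.array(p)/1.25,z).round(4))
# line scans: row y=180 (800) across back gutter; col x=304... 
print("row y=184px",g[184//1,250:375].tolist())
E
```

```text
[[370.20001220703125, 32.5], [358.70001220703125, 249.0], [193.1999969482422, 29.799999237060547], [204.3000030517578, 246.89999389648438]]
[[ 0.6277 -0.1774]
 [ 0.6242 -0.3653]
 [ 0.4798 -0.1757]
 [ 0.4781 -0.3635]]
[[ 0.6279 -0.1777]
 [ 0.6255 -0.3651]
 [ 0.4808 -0.1762]
 [ 0.4786 -0.363 ]]
[np.float64(0.1879), np.float64(0.1878), np.float64(0.1479), np.float64(0.1461)]
wax_a [ 0.605  -0.2491  0.059 ]
wax_b [ 0.5152 -0.342   0.059 ]
spoutL [ 0.4724 -0.3326  0.048 ]
spoutR [ 0.4687 -0.3547  0.048 ]
drL [ 0.4148 -0.18    0.038 ]
drR [ 0.4133 -0.3572  0.038 ]
ledge t [ 0.4035 -0.235   0.0335]
ledge b [ 0.4025 -0.3029  0.0335]
row y=184px [164, 175, 181, 183, 179, 184, 192, 179, 189, 204, 198, 173, 192, 205, 201, 185, 196, 205, 208, 203, 210, 212, 213, 209, 211, 207, 212, 211, 214, 213, 215, 217, 214, 216, 223, 223, 222, 221, 223, 223, 222, 222, 217, 178, 62, 27, 28, 28, 29, 26, 29, 32, 25, 31, 29, 28, 30, 30, 28, 31, 28, 27, 30, 30, 30, 29, 31, 27, 31, 30, 31, 30, 28, 23, 35, 36, 46, 65, 78, 78, 76, 80, 76, 77, 82, 76, 85, 78, 81, 84, 80, 77, 79, 80, 82, 79, 83, 81, 81, 81, 84, 119, 181, 221, 233, 234, 235, 237, 237, 239, 239, 239, 239, 232, 219, 218, 219, 220, 218, 218, 218, 217, 218, 218, 219]
```

{"name": "step_arm", "arguments": {"moves": [{"dp": [35, -25, -10], "dr": [0, 0, 0], "fingers": 0.5}, {"dp": [45, -30, -10], "dr": [0, 0, 0], "fingers": 0.5}, {"dp": [30, -20, 0], "dr": [0, 0, 0], "fingers": 0.5}, {"dp": [0, 0, 0], "dr": [0, 0, 0], "fingers": 0.5}, {"dp": [0, 0, 0], "dr": [0, 0, 0], "fingers": 0.5}]}}

```text
time_s: 2.08
tool_pos: [0.5004, -0.22, 0.2928]
tool_rot: [180.0, 0.1, 90.0]
force: [-0.2, -0.4, 0.2]
grip_width: 0.0435
grasp_force: 0.0
```

```bash
python3 - <<'E'
from h import *
import pickle
m=cam("wrist"); im=env.read_camera("wrist"); cv2.imwrite("pics/w2.png",im[:,:,::-1]); pickle.dump(m,open("w2.pkl","wb")); print(env.get_obs()["tool_pos"])
cv2.imwrite("pics/w2v.png",cv2.resize(im[:300,:400,::-1],(800,600),interpolation=cv2.INTER_CUBIC))
s=cam("scene");d=cam("side")
for p in ((455,233),(548,468),(257,282)): print(onz(s,(p[0]/3+230,p[1]/3+200),.062).round(4))
# handle
o,_=ray(s,(0,0))
print("htop",tri([ray(s,(295.7,217.7)),ray(d,(297.5,214.5))]), "foot",onz(s,(299.7,257.3),0))
w=pickle.load(open("w1.pkl","rb"));print("cams",-w["R"].T@w["t"],-m["R"].T@m["t"])
E
```

```text
[ 0.50041392 -0.22040368  0.29248771]
[ 0.6265 -0.186   0.062 ]
[ 0.6241 -0.3659  0.062 ]
[ 0.4815 -0.18    0.062 ]
htop [ 0.47908678 -0.05491777  0.17302351] foot [ 0.48079532 -0.05157421  0.        ]
cams [ 0.57497178 -0.26204036  0.43573637] [ 0.49969858 -0.15389771  0.45584273]
```

View pics/w2v.png

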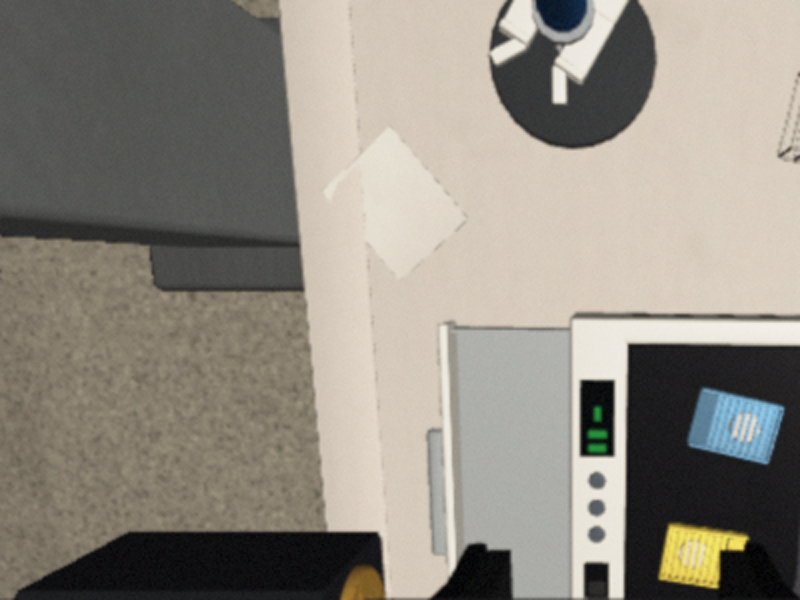

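{"name": "step_arm", "arguments": {"moves": [{"dp": [-10, 0, -10], "dr": [0, 0, 0], "fingers": 0.5}, {"dp": [-45, 0, -20], "dr": [0, 0, 0], "fingers": 0.5}, {"dp": [-15, 0, -10], "dr": [0, 0.15, 0], "fingers": 0.5}, {"dp": [0, 0, 0], "dr": [0, 0.15, 0], "fingers": 0.5}, {"dp": [0, 0, 0], "dr": [0, 0, 0], "fingers": 0.5}]}}

```text
time_s: 2.75
tool_pos: [0.4987, -0.2947, 0.3303]
tool_rot: [-179.8, -17.1, 89.5]
force: [-0.3, -0.2, 0.7]
grip_width: 0.0434
grasp_force: 0.0
```

```bash
python3 - <<'E'
from h import *
import pickle
m=cam("wrist"); im=env.read_camera("wrist"); cv2.imwrite("pics/w3.png",im[:,:,::-1]); pickle.dump(m,open("w3.pkl","wb")); print(env.get_obs()["tool_pos"],m["R"].round(2))
print(proj(m,(.48,-.05,0)),proj(m,(.48,-.05,.082)),proj(m,(.48,-.05,.17)))
cx,cy=proj(m,(.48,-.05,.08)).astype(int); x0=max(cx-100,0);y0=max(cy-75,0);print(x0,y0)
cv2.imwrite("pics/w3v.png",cv2.resize(im[y0:y0+150,x0:x0+200,::-1],(800,600),interpolation=cv2.INTER_CUBIC))
E
```

```text
[ 0.49964354 -0.29209082  0.33121282] [[ 1.   -0.01 -0.  ]
 [-0.01 -1.   -0.05]
 [-0.    0.06 -1.  ]]
[292.21078613  79.11756577] [289.10864301  44.99012588] [284.15472233  -9.50917457]
189 0
```

View pics/w3v.png

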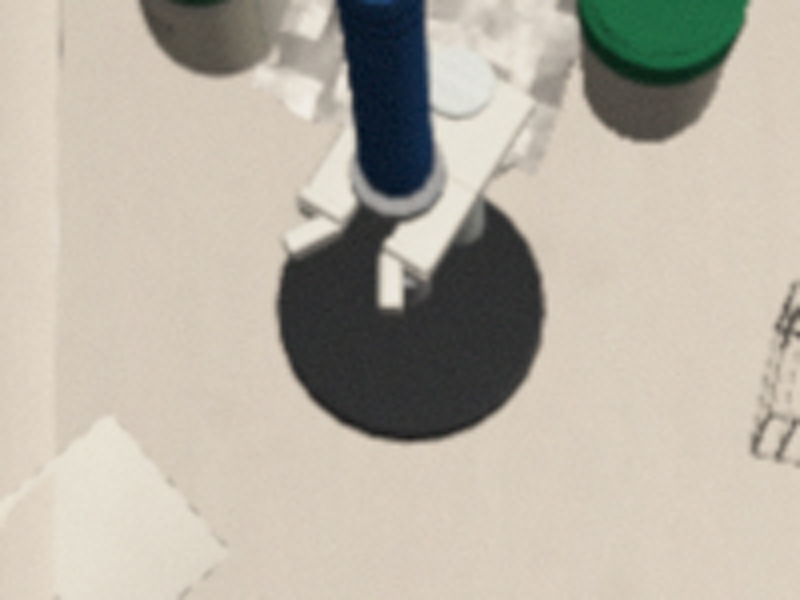

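```bash
python3 - <<'E'
from h import *
import pickle
m=pickle.load(open("w3.pkl","rb"))
f=lambda p,z: onz(m,(189+p[0]/4,p[1]/4),z).round(4)
print("foot",f((411,310),.006)); print("collar",f((398,185),.085))
a=f((428,270),.082);b=f((535,97),.082);c=f((302,200),.082);d=f((387,248),.082); e=f((353,125),.082)
print("R edge",a,b,np.degrees(np.arctan2(*(b-a)[1::-1]))); print("front",c,d,a,np.degrees(np.arctan2(*(a-c)[1::-1])),np.degrees(np.arctan2(*(a-d)[1::-1]))); print("L edge",np.degrees(np.arctan2(*(e-c)[1::-1])))
print("prong tips",f((292,245),.082),f((392,303),.082))
print("green pots", f((190,0),.05))
h=cv2.imread("pics/w3.png")
h=cv2.cvtColor(h,cv2.COLOR_BGR2HSV)
mk=cv2.inRange(h,(0,0,25),(179,90,65)); mk[:, :250]=0; mk[:,340:]=0; mk[115:]=0
ys,xs=np.nonzero(mk); 
k,l,st,cc=cv2.connectedComponentsWithStats(mk); i=1+st[1:,4].argmax(); print(st[i])
cn=max(cv2.findContours((l==i).astype('uint8'),0,1)[0],key=len)[:,0]; q=cn[cn[:,1]>75]
P=np.array([onz(m,p,.006)[:2] for p in q]); A=np.c_[2*P,np.ones(len(P))]; s=np.linalg.lstsq(A,(P**2).sum(1),rcond=None)[0]; print("circle",s[:2],np.sqrt(s[2]+s[:2]@s[:2]))
E
```

```text
foot [ 0.4797 -0.0506  0.006 ]
collar [ 0.4795 -0.053   0.085 ]
R edge [ 0.4872 -0.0746  0.082 ] [ 0.516  -0.0276  0.082 ] 58.501450851828935
front [ 0.4538 -0.0552  0.082 ] [ 0.4763 -0.0685  0.082 ] [ 0.4872 -0.0746  0.082 ] -30.14966170101574 -29.23281745752425
L edge 56.309932474020215
prong tips [ 0.4511 -0.0675  0.082 ] [ 0.4776 -0.0835  0.082 ]
green pots [0.4182 0.0213 0.05  ]
[ 259   52   65   58 2556]
circle [ 0.47921855 -0.05872019] 0.03379270007280519
```

{"name": "step_arm", "arguments": {"moves": [{"dp": [0, 0, 0], "dr": [0, -0.15, 0], "fingers": 0.2}, {"dp": [0, 0, 0], "dr": [0, -0.15, 0], "fingers": 0}, {"dp": [40, -5, 10], "dr": [0, 0, 0], "fingers": 0}, {"dp": [55, -5, 25], "dr": [0, 0, 0], "fingers": 0}, {"dp": [55, -5, 30], "dr": [0, 0, 0], "fingers": 0}]}}

```text
time_s: 3.42
tool_pos: [0.4858, -0.1364, 0.2686]
tool_rot: [179.7, 0.1, 90.2]
force: [0.8, 1.1, -0.0]
grip_width: 0.0831
grasp_force: 0.0
```

{"name": "step_arm", "arguments": {"moves": [{"dp": [50, -5, 30], "dr": [0, 0, 0], "fingers": 0}, {"dp": [40, 0, 20], "dr": [0, 0, 0], "fingers": 0}, {"dp": [0, 0, 0], "dr": [0, 0, 0], "fingers": 0}, {"dp": [0, 0, 0], "dr": [0, 0, 0], "fingers": 0}, {"dp": [0, 0, 0], "dr": [0, 0, 0], "fingers": 0}]}}

```text
time_s: 4.05
tool_pos: [0.4808, -0.0507, 0.2187]
tool_rot: [179.9, 0.1, 89.9]
force: [-0.3, -0.2, -0.2]
grip_width: 0.0869
grasp_force: 0.0
```

```bash
python3 - <<'E'
from h import *
m=cam("wrist"); im=env.read_camera("wrist"); cv2.imwrite("pics/w4.png",im[:,:,::-1]);o=env.get_obs();print(o["tool_pos"],o["tool_rot"])
# collar/foot seen? refine handle top in scene/side
s=cam("scene");d=cam("side")
for n,c in(("scene",s),("side",d)):
    i=cv2.imread(f"pics/{n}0.png");h=cv2.cvtColor(i,cv2.COLOR_BGR2HSV);mk=cv2.inRange(h,(95,110,20),(125,255,200));mk[:205]=0;mk[270:]=0;mk[:,:285]=0;mk[:,310:]=0
    for y in range(210,255,4): 
        x=np.nonzero(mk[y])[0]; 
        if len(x): print(n,y,x.mean(),len(x),end="; ")
    # projection of vertical axis hypotheses
    for q in ((.4795,-.053),(.4793,-.056)): print("\n",q,[proj(c,(*q,z)).round(1).tolist() for z in(.09,.13,.17)])
E
```

```text
[ 0.48069317 -0.05079208  0.21853193] [1.79890996e+02 4.10494135e-02 8.99165299e+01]
scene 218 295.5 8; scene 222 295.5 8; scene 226 296.0 7; scene 230 296.5 8; scene 234 296.5 8; scene 238 297.0 7; 
 (0.4795, -0.053) [[297.4, 237.8], [296.4, 228.0], [295.4, 217.6]]

 (0.4793, -0.056) [[297.7, 239.0], [296.7, 229.2], [295.8, 218.8]]
side 214 297.0 7; side 218 297.5 8; side 222 297.0 7; side 226 297.0 7; side 230 297.0 7; side 234 297.0 7; side 238 297.5 6; side 242 297.5 6; side 246 297.5 6; 
 (0.4795, -0.053) [[297.9, 248.2], [297.8, 232.1], [297.7, 215.2]]

 (0.4793, -0.056) [[298.4, 249.2], [298.3, 233.1], [298.1, 216.2]]
```

{"name": "step_arm", "arguments": {"moves": [{"dp": [-3, -1.5, 30], "dr": [0, 0, 0], "fingers": 0}, {"dp": [0, 0, 45], "dr": [0, 0, 0], "fingers": 0}, {"dp": [0, 0, 30], "dr": [0, 0, 0], "fingers": 0}, {"dp": [0, 0, 0], "dr": [0, 0, 0], "fingers": 0}, {"dp": [0, 0, 0], "dr": [0, 0, 0], "fingers": 0.5}], "squeeze": 20}}

```text
time_s: 4.72
tool_pos: [0.4798, -0.0533, 0.1141]
tool_rot: [179.9, 0.0, 90.0]
force: [0.5, 0.1, 0.2]
grip_width: 0.0826
grasp_force: 0.0
```

{"name": "step_arm", "arguments": {"moves": [{"dp": [0, 0, 0], "dr": [0, 0, 0], "fingers": 0.8}, {"dp": [0, 0, 0], "dr": [0, 0, 0], "fingers": 1}, {"dp": [0, 0, 0], "dr": [0, 0, 0], "fingers": 1}, {"dp": [0, 0, 0], "dr": [0, 0, 0], "fingers": 1}, {"dp": [0, 0, 0], "dr": [0, 0, 0], "fingers": 1}], "squeeze": 20}}

```text
time_s: 5.35
tool_pos: [0.4787, -0.0527, 0.1127]
tool_rot: [180.0, 0.0, 90.0]
force: [-0.3, -0.2, 0.6]
grip_width: 0.035
grasp_force: 0.0
```

{"name": "step_arm", "arguments": {"moves": [{"dp": [0, 0, 0], "dr": [0, 0, 0], "fingers": 1}, {"dp": [0, 0, 0], "dr": [0, 0, 0], "fingers": 1}, {"dp": [0, 0, 0], "dr": [0, 0, 0], "fingers": 1}, {"dp": [0, 0, 0], "dr": [0, 0, 0], "fingers": 1}, {"dp": [0, 0, 0], "dr": [0, 0, 0], "fingers": 1}]}}

```text
time_s: 5.98
tool_pos: [0.4786, -0.0528, 0.1126]
tool_rot: [-180.0, 0.0, 90.0]
force: [0.4, 0.1, -0.5]
grip_width: 0.0195
grasp_force: 20.0
```

```bash
python3 - <<'E'
from h import *
m=cam("wrist");im=env.read_camera("wrist"); cv2.imwrite("pics/w5.png",im[:,:,::-1]);o=env.get_obs();print(o["tool_pos"],o["tool_rot"],o["grip_width"],o["grasp_force"],o["force"])
print(proj(m,o["tool_pos"]-[0,0,.113-.02]),proj(m,o["tool_pos"]))
E
```

```text
[ 0.47864514 -0.052786    0.11261018] [-1.79998249e+02  3.62266334e-03  9.00001790e+01] 0.01955956210062062 19.997721235267818 [-0.01621021  0.06625587 -0.92977444]
[307.97522153 241.61153271] [308.44295213 296.13147922]
```

{"name": "step_arm", "arguments": {"moves": [{"dp": [0, 0, -4], "dr": [0, 0, 0], "fingers": 1}, {"dp": [0, 0, -4], "dr": [0, 0, 0], "fingers": 1}, {"dp": [0, 0, 0], "dr": [0, 0, 0], "fingers": 1}, {"dp": [-7, -4, 0], "dr": [0, 0, 0], "fingers": 1}, {"dp": [-10, -6, 0], "dr": [0, 0, 0], "fingers": 1}]}}

```text
time_s: 6.65
tool_pos: [0.4682, -0.0703, 0.1205]
tool_rot: [-180.0, 0.0, 90.0]
force: [0.7, -0.3, -1.1]
grip_width: 0.0198
grasp_force: 20.0
```

{"name": "step_arm", "arguments": {"moves": [{"dp": [-12, -7, 0], "dr": [0, 0, 0], "fingers": 1}, {"dp": [-12, -7, 0], "dr": [0, 0, 0], "fingers": 1}, {"dp": [-9, -5, 0], "dr": [0, 0, 0], "fingers": 1}, {"dp": [-5, 0, -15], "dr": [0, 0, 0], "fingers": 1}, {"dp": [0, 0, -50], "dr": [0, 0, 0], "fingers": 1}]}}

```text
time_s: 7.28
tool_pos: [0.4479, -0.1079, 0.1849]
tool_rot: [-179.7, -0.1, 90.0]
force: [1.9, -0.3, 0.1]
grip_width: 0.0195
grasp_force: 20.0
```

```bash
python3 - <<'E'
from h import *
m=cam("wrist");im=env.read_camera("wrist"); cv2.imwrite("pics/w6.png",im[:,:,::-1]);o=env.get_obs();print(o["tool_pos"],o["tool_rot"],o["grip_width"],o["grasp_force"],o["force"])
print(proj(m,o["tool_pos"]-[0,0,.0926]),proj(m,o["tool_pos"]-[0,0,.0786]))
cv2.imwrite("pics/w6v.png",cv2.resize(im[190:340,210:410,::-1],(800,600),interpolation=cv2.INTER_CUBIC))
E
```

```text
[ 0.45294147 -0.1084439   0.19364246] [1.79483890e+02 8.29229851e-02 8.99936836e+01] 0.019531334801077698 19.99723609769717 [ 3.17418571 -0.26762075  4.34725896]
[316.64559661 246.25639956] [317.06944602 252.3967609 ]
```

View pics/w6v.png

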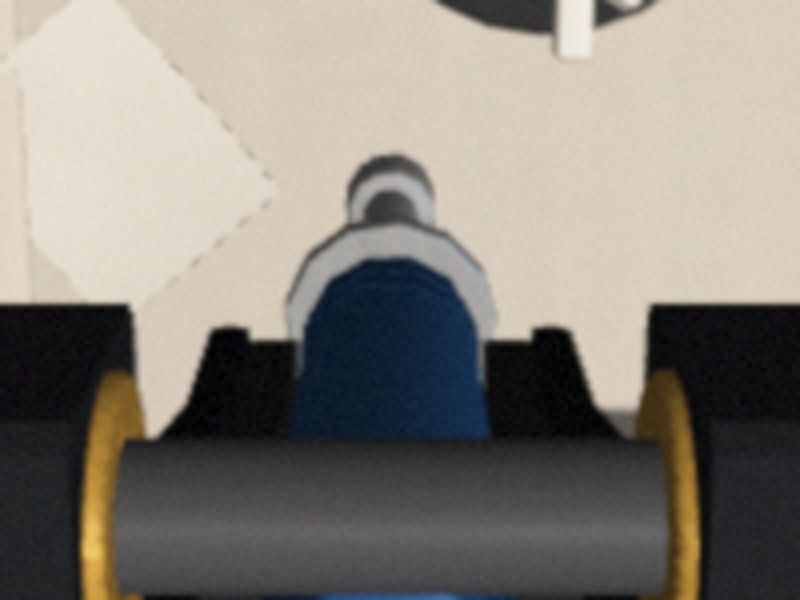

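{"name": "step_arm", "arguments": {"moves": [{"dp": [-11, 20, -1], "dr": [0, 0, 0], "fingers": 1}, {"dp": [-28, 40, -1], "dr": [0, 0, 0], "fingers": 1}, {"dp": [-32, 45, -1], "dr": [0, 0, 0], "fingers": 1}, {"dp": [-24, 35, -1], "dr": [0, 0, 0], "fingers": 1}, {"dp": [-10, 15, 0], "dr": [0, 0, 0], "fingers": 1}]}}

```text
time_s: 7.95
tool_pos: [0.6067, -0.2144, 0.1901]
tool_rot: [179.9, 0.0, 90.0]
force: [-0.4, 0.4, 0.3]
grip_width: 0.0196
grasp_force: 20.0
```

{"name": "step_arm", "arguments": {"moves": [{"dp": [0, 0, 0], "dr": [0, 0, 0], "fingers": 1}, {"dp": [0, 0, 0], "dr": [0, 0, 0], "fingers": 1}, {"dp": [0, 0, 0], "dr": [0, 0, 0], "fingers": 1}, {"dp": [0, 0, 0], "dr": [0, 0, 0], "fingers": 1}, {"dp": [0, 0, 0], "dr": [0, 0, 0], "fingers": 1}]}}

```text
time_s: 8.57
tool_pos: [0.6045, -0.2125, 0.19]
tool_rot: [180.0, 0.0, 90.0]
force: [-0.2, 0.0, -0.6]
grip_width: 0.0195
grasp_force: 20.0
```

```bash
python3 - <<'E'
from h import *
import pickle
m=cam("wrist");im=env.read_camera("wrist"); cv2.imwrite("pics/w7.png",im[:,:,::-1]);o=env.get_obs();print(o["tool_pos"],o["tool_rot"],o["force"])
pickle.dump(m,open("w7.pkl","wb"))
print(proj(m,o["tool_pos"]-[0,0,.0926]))
w=pickle.load(open("w1.pkl","rb"))
print([onz(w,(c,184),z).round(4) for c,z in((326.5,.062),(351.5,.048),(352,.062),(363.5,.062))])
cv2.imwrite("pics/w7v.png",cv2.resize(im[70:340,140:500,::-1],(800,600),interpolation=cv2.INTER_CUBIC))
E
```

```text
[ 0.60456318 -0.21263395  0.189881  ] [1.79982598e+02 4.38185187e-03 9.00070266e+01] [-0.16218341  0.01660177 -1.28169239]
[307.91917041 241.81551428]
[array([ 0.5929, -0.3039,  0.062 ]), array([ 0.6172, -0.3055,  0.048 ]), array([ 0.6161, -0.3039,  0.062 ]), array([ 0.6266, -0.3039,  0.062 ])]
```

View pics/w7v.png

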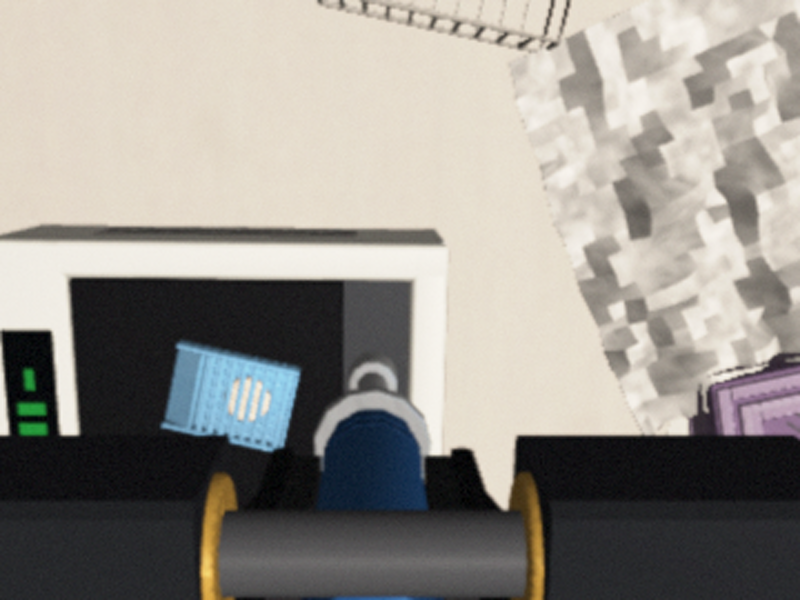

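```bash
python3 - <<'E'
from h import *
import pickle
m=pickle.load(open("w7.pkl","rb"));f=lambda x,y,z:onz(m,(140+x*.45,70+y*.45),z).round(4)
print("plate edge",f(343,300,.062),f(343,300,.058)); print("back wall",f(413,300,.062),f(410,300,.048)); print("end",f(380,277,.062),f(380,280,.048)); print("BL",f(446,244,.062)); print("foot", f(373,376,.1114),f(373,368,.0974))
E
```

```text
plate edge [ 0.5949 -0.1944  0.062 ] [ 0.5948 -0.1951  0.058 ]
back wall [ 0.6175 -0.1944  0.062 ] [ 0.6172 -0.1967  0.048 ]
end [ 0.6068 -0.187   0.062 ] [ 0.607  -0.1899  0.048 ]
BL [ 0.6278 -0.1764  0.062 ]
foot [ 0.6045 -0.2073  0.1114] [ 0.6045 -0.2085  0.0974]
```

{"name": "step_arm", "arguments": {"moves": [{"dp": [-0.5, 1, 18], "dr": [0, 0, 0], "fingers": 1}, {"dp": [0, 0, 14], "dr": [0, 0, 0], "fingers": 1}, {"dp": [0, 0, 8], "dr": [0, 0, 0], "fingers": 1}, {"dp": [0, 0, 5], "dr": [0, 0, 0], "fingers": 1}, {"dp": [0, 0, 3], "dr": [0, 0, 0], "fingers": 1}]}}

```text
time_s: 9.25
tool_pos: [0.6057, -0.2133, 0.1414]
tool_rot: [180.0, 0.0, 90.0]
force: [0.4, 0.2, -0.5]
grip_width: 0.0195
grasp_force: 20.0
```

```bash
python3 - <<'E'
import numpy as np
C=np.array([.5527,-.2705]);a=np.radians(-.7);R=np.array([[np.cos(a),-np.sin(a)],[np.sin(a),np.cos(a)]])
L1=94;B=np.pi/2*38
def path(s):
    if s<L1: return np.array([52,60-s])
    s-=L1
    if s<B: t=s/38; return np.array([14+38*np.cos(t),-34-38*np.sin(t)])
    s-=B; return np.array([14-s,-72])
prev=None
for s in np.arange(0,94+B+96,6):
    w=(C*1000+R@path(s)-[0,2]); 
    print(int(s),path(s).round(0),w.round(1), None if prev is None else "dp[%.1f,%.1f]"%((w-prev)[1],(w-prev)[0])); prev=w
E
```

```text
0 [52. 60.] [ 605.4 -213.1] None
6 [52. 54.] [ 605.4 -219.1] dp[-6.0,-0.1]
12 [52. 48.] [ 605.3 -225.1] dp[-6.0,-0.1]
18 [52. 42.] [ 605.2 -231.1] dp[-6.0,-0.1]
24 [52. 36.] [ 605.1 -237.1] dp[-6.0,-0.1]
30 [52. 30.] [ 605.1 -243.1] dp[-6.0,-0.1]
36 [52. 24.] [ 605.  -249.1] dp[-6.0,-0.1]
42 [52. 18.] [ 604.9 -255.1] dp[-6.0,-0.1]
48 [52. 12.] [ 604.8 -261.1] dp[-6.0,-0.1]
54 [52.  6.] [ 604.8 -267.1] dp[-6.0,-0.1]
60 [52.  0.] [ 604.7 -273.1] dp[-6.0,-0.1]
66 [52. -6.] [ 604.6 -279.1] dp[-6.0,-0.1]
72 [ 52. -12.] [ 604.5 -285.1] dp[-6.0,-0.1]
78 [ 52. -18.] [ 604.5 -291.1] dp[-6.0,-0.1]
84 [ 52. -24.] [ 604.4 -297.1] dp[-6.0,-0.1]
90 [ 52. -30.] [ 604.3 -303.1] dp[-6.0,-0.1]
96 [ 52. -36.] [ 604.2 -309.1] dp[-6.0,-0.1]
102 [ 51. -42.] [ 603.3 -315.1] dp[-5.9,-0.9]
108 [ 49. -48.] [ 601.6 -320.8] dp[-5.7,-1.8]
114 [ 47. -53.] [ 598.9 -326.2] dp[-5.4,-2.7]
120 [ 43. -58.] [ 595.4 -331. ] dp[-4.9,-3.5]
126 [ 39. -62.] [ 591.2 -335.3] dp[-4.3,-4.2]
132 [ 35. -66.] [ 586.4 -338.9] dp[-3.6,-4.8]
138 [ 29. -69.] [ 581.1 -341.7] dp[-2.8,-5.3]
144 [ 24. -71.] [ 575.4 -343.6] dp[-1.9,-5.7]
150 [ 18. -72.] [ 569.5 -344.5] dp[-1.0,-5.9]
156 [ 12. -72.] [ 563.5 -344.6] dp[-0.1,-6.0]
162 [  6. -72.] [ 557.5 -344.6] dp[0.1,-6.0]
168 [ -0. -72.] [ 551.5 -344.5] dp[0.1,-6.0]
174 [ -6. -72.] [ 545.5 -344.4] dp[0.1,-6.0]
180 [-12. -72.] [ 539.5 -344.3] dp[0.1,-6.0]
186 [-18. -72.] [ 533.5 -344.3] dp[0.1,-6.0]
192 [-24. -72.] [ 527.5 -344.2] dp[0.1,-6.0]
198 [-30. -72.] [ 521.5 -344.1] dp[0.1,-6.0]
204 [-36. -72.] [ 515.5 -344.1] dp[0.1,-6.0]
210 [-42. -72.] [ 509.5 -344. ] dp[0.1,-6.0]
216 [-48. -72.] [ 503.5 -343.9] dp[0.1,-6.0]
222 [-54. -72.] [ 497.5 -343.8] dp[0.1,-6.0]
228 [-60. -72.] [ 491.5 -343.8] dp[0.1,-6.0]
234 [-66. -72.] [ 485.5 -343.7] dp[0.1,-6.0]
240 [-72. -72.] [ 479.5 -343.6] dp[0.1,-6.0]
246 [-78. -72.] [ 473.5 -343.5] dp[0.1,-6.0]
```

{"name": "step_arm", "arguments": {"moves": [{"dp": [-3, 0, 0], "dr": [0, 0, 0], "fingers": 1}, {"dp": [-5, 0, 0], "dr": [0, 0, 0], "fingers": 1}, {"dp": [-6, -0.2, 0], "dr": [0, 0, 0], "fingers": 1}, {"dp": [-6, 0, 0], "dr": [0, 0, 0], "fingers": 1}, {"dp": [-6, -0.2, 0], "dr": [0, 0, 0], "fingers": 1}]}}

```text
time_s: 9.88
tool_pos: [0.6053, -0.2399, 0.1417]
tool_rot: [180.0, 0.0, 90.0]
force: [-0.6, 0.2, -0.7]
grip_width: 0.0194
grasp_force: 20.0
```

{"name": "step_arm", "arguments": {"moves": [{"dp": [-6, 0, 0], "dr": [0, 0, 0], "fingers": 1}, {"dp": [-6, -0.2, 0], "dr": [0, 0, 0], "fingers": 1}, {"dp": [-6, 0, 0], "dr": [0, 0, 0], "fingers": 1}, {"dp": [-6, -0.2, 0], "dr": [0, 0, 0], "fingers": 1}, {"dp": [-6, 0, 0], "dr": [0, 0, 0], "fingers": 1}]}}

```text
time_s: 10.5
tool_pos: [0.6049, -0.2697, 0.1417]
tool_rot: [180.0, 0.0, 90.0]
force: [-0.3, -0.2, 0.6]
grip_width: 0.0198
grasp_force: 20.0
```

{"name": "step_arm", "arguments": {"moves": [{"dp": [-6, -0.1, 0], "dr": [0, 0, 0], "fingers": 1}, {"dp": [-6, 0, 0], "dr": [0, 0, 0], "fingers": 1}, {"dp": [-6, -0.2, 0], "dr": [0, 0, 0], "fingers": 1}, {"dp": [-6, 0, 0], "dr": [0, 0, 0], "fingers": 1}, {"dp": [-6, -0.2, 0], "dr": [0, 0, 0], "fingers": 1}]}}

```text
time_s: 11.12
tool_pos: [0.6044, -0.2997, 0.1416]
tool_rot: [180.0, 0.0, 90.0]
force: [0.3, 0.3, -0.4]
grip_width: 0.0198
grasp_force: 20.0
```

{"name": "step_arm", "arguments": {"moves": [{"dp": [-3.5, 0, 0], "dr": [0, 0, 0], "fingers": 1}, {"dp": [-6, -0.2, 0], "dr": [0, 0, 0], "fingers": 1}, {"dp": [-5.9, -0.9, 0], "dr": [0, 0, 0], "fingers": 1}, {"dp": [-5.7, -1.8, 0], "dr": [0, 0, 0], "fingers": 1}, {"dp": [-5.4, -2.7, 0], "dr": [0, 0, 0], "fingers": 1}]}}

```text
time_s: 11.75
tool_pos: [0.5986, -0.3261, 0.1416]
tool_rot: [180.0, -0.0, 90.0]
force: [-0.1, -0.1, 0.0]
grip_width: 0.0192
grasp_force: 20.0
```

On track (s=114), no side force.

{"name": "step_arm", "arguments": {"moves": [{"dp": [-4.9, -3.3, 0], "dr": [0, 0, 0], "fingers": 1}, {"dp": [-4.3, -4.2, 0], "dr": [0, 0, 0], "fingers": 1}, {"dp": [-3.6, -4.8, 0], "dr": [0, 0, 0], "fingers": 1}, {"dp": [-2.8, -5.3, 0], "dr": [0, 0, 0], "fingers": 1}, {"dp": [-1.9, -5.7, 0], "dr": [0, 0, 0], "fingers": 1}]}}

```text
time_s: 12.38
tool_pos: [0.5751, -0.3434, 0.1417]
tool_rot: [180.0, 0.0, 90.0]
force: [-0.8, -0.6, -0.5]
grip_width: 0.0196
grasp_force: 20.0
```

{"name": "step_arm", "arguments": {"moves": [{"dp": [-1, -5.9, 0], "dr": [0, 0, 0], "fingers": 1}, {"dp": [0, -6, 0], "dr": [0, 0, 0], "fingers": 1}, {"dp": [0.1, -6, 0], "dr": [0, 0, 0], "fingers": 1}, {"dp": [0.1, -6, 0], "dr": [0, 0, 0], "fingers": 1}, {"dp": [0, -6, 0], "dr": [0, 0, 0], "fingers": 1}]}}

```text
time_s: 13.0
tool_pos: [0.5453, -0.3439, 0.1417]
tool_rot: [180.0, 0.0, 90.0]
force: [-0.2, 0.1, -0.6]
grip_width: 0.0199
grasp_force: 20.0
```

```bash
python3 - <<'E'
from h import *
for n in("scene","side"):
    im=env.read_camera(n);cv2.imwrite(f"pics/{n}2.png",im[:,:,::-1])
a=cv2.imread("pics/scene2.png")[270:400,290:430];b=cv2.imread("pics/side2.png")[280:410,300:440]
cv2.imwrite("pics/v2.png",cv2.resize(np.hstack([a,b]),(800,371),interpolation=cv2.INTER_CUBIC));print(env.get_obs()["tool_pos"],env.get_obs()["force"])
E
```

```text
[ 0.54478999 -0.34435691  0.14174847] [0.4754395  0.19352175 0.03225954]
```

View pics/v2.png

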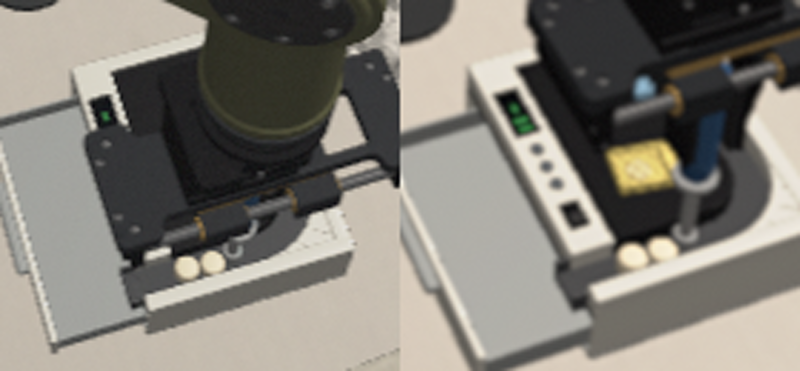

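{"name": "step_arm", "arguments": {"moves": [{"dp": [0, -5, 0], "dr": [0, 0, 0], "fingers": 1}, {"dp": [0.1, -6, 0], "dr": [0, 0, 0], "fingers": 1}, {"dp": [0.1, -6, 0], "dr": [0, 0, 0], "fingers": 1}, {"dp": [0.1, -6, 0], "dr": [0, 0, 0], "fingers": 1}, {"dp": [0, -6, 0], "dr": [0, 0, 0], "fingers": 1}]}}

```text
time_s: 13.72
tool_pos: [0.5161, -0.3438, 0.1417]
tool_rot: [180.0, 0.0, 90.0]
force: [1.1, 0.1, -0.5]
grip_width: 0.0194
grasp_force: 20.0
```

{"name": "step_arm", "arguments": {"moves": [{"dp": [0, -5, 0], "dr": [0, 0, 0], "fingers": 1}, {"dp": [0.1, -5, 0], "dr": [0, 0, 0], "fingers": 1}, {"dp": [0.1, -5, 0], "dr": [0, 0, 0], "fingers": 1}, {"dp": [0.1, -5, 0], "dr": [0, 0, 0], "fingers": 1}, {"dp": [0, -5, 0], "dr": [0, 0, 0], "fingers": 1}]}}

```text
time_s: 14.35
tool_pos: [0.4913, -0.3435, 0.1417]
tool_rot: [180.0, 0.0, 90.0]
force: [-0.3, -0.8, -0.7]
grip_width: 0.0191
grasp_force: 20.0
```

{"name": "step_arm", "arguments": {"moves": [{"dp": [0, -5, 0], "dr": [0, 0, 0], "fingers": 1}, {"dp": [0.1, -5, 0], "dr": [0, 0, 0], "fingers": 1}, {"dp": [0.1, -5, 0], "dr": [0, 0, 0], "fingers": 1}, {"dp": [0, -4, 0], "dr": [0, 0, 0], "fingers": 1}, {"dp": [0, 0, 0], "dr": [0, 0, 0], "fingers": 1}]}}

```text
time_s: 14.98
tool_pos: [0.4723, -0.3434, 0.1417]
tool_rot: [180.0, 0.0, 90.0]
force: [0.4, 0.8, -0.2]
grip_width: 0.0194
grasp_force: 20.0
```

```bash
cat > wax.py <<'E'
from h import *
o=env.get_obs();print(o["tool_pos"],o["force"])
for n in("scene","side"):
    c=cam(n);im=env.read_camera(n);cv2.imwrite(f"pics/{n}_{o['time_s']:.2f}.png",im[:,:,::-1]);h=cv2.cvtColor(im,cv2.COLOR_RGB2HSV)
    ref=cv2.cvtColor(cv2.imread(f"pics/{n}0.png"),cv2.COLOR_BGR2HSV)
    mk=cv2.inRange(h,(10,35,150),(32,130,255));k,l,st,cc=cv2.connectedComponentsWithStats(mk)
    C0=proj(c,(.5,-.3,.03))
    for i in range(1,k):
        if st[i,4]>15 and np.linalg.norm(cc[i]-C0)<90: print(n,st[i],cc[i].round(1),"z.018",onz(c,cc[i],.018).round(3),"z.055",onz(c,cc[i],.055).round(3))
E
python3 wax.py
```

```text
[ 0.4722788  -0.34341845  0.14173202] [ 0.36405865  0.76204995 -0.16861546]
scene [361 326  11  10  80] [366.2 330.6] z.018 [ 0.563 -0.273  0.018] z.055 [ 0.556 -0.286  0.055]
scene [319 373   9   8  55] [322.7 377. ] z.018 [ 0.447 -0.34   0.018] z.055 [ 0.444 -0.35   0.055]
side [378 329  22  17 272] [387.8 337.6] z.018 [ 0.571 -0.259  0.018] z.055 [ 0.554 -0.285  0.055]
side [355 386   9   9  51] [359.3 390. ] z.018 [ 0.476 -0.34   0.018] z.055 [ 0.463 -0.362  0.055]
side [338 389  11  10  68] [342.7 393.9] z.018 [ 0.448 -0.336  0.018] z.055 [ 0.436 -0.359  0.055]
```

{"name": "step_arm", "arguments": {"moves": [{"dp": [0, 0, -5], "dr": [0, 0, 0], "fingers": 1}, {"dp": [0, 0, -10], "dr": [0, 0, 0], "fingers": 1}, {"dp": [0, 0, -20], "dr": [0, 0, 0], "fingers": 1}, {"dp": [10, 0, -20], "dr": [0, 0, 0], "fingers": 1}, {"dp": [30, -4, 0], "dr": [0, 0, 0], "fingers": 1}]}}

```text
time_s: 15.7
tool_pos: [0.4696, -0.3044, 0.1996]
tool_rot: [179.8, 0.2, 89.9]
force: [-0.4, -1.2, -0.1]
grip_width: 0.0196
grasp_force: 20.0
```

{"name": "step_arm", "arguments": {"moves": [{"dp": [50, -5, 0], "dr": [0, 0, 0], "fingers": 1}, {"dp": [55, -5, 0], "dr": [0, 0, 0], "fingers": 1}, {"dp": [45, -5, 0], "dr": [0, 0, 0], "fingers": 1}, {"dp": [30, -3, 0], "dr": [0, 0, 0], "fingers": 1}, {"dp": [10, 0, 0], "dr": [0, 0, 0], "fingers": 1}]}}

```text
time_s: 16.32
tool_pos: [0.4508, -0.111, 0.1978]
tool_rot: [179.9, 0.0, 90.2]
force: [0.3, -1.0, -0.4]
grip_width: 0.0196
grasp_force: 20.0
```

{"name": "step_arm", "arguments": {"moves": [{"dp": [0, 0, 15], "dr": [0, 0, 0], "fingers": 1}, {"dp": [0, 0, 30], "dr": [0, 0, 0], "fingers": 1}, {"dp": [0, 0, 20], "dr": [0, 0, 0], "fingers": 1}, {"dp": [0, 0, 7], "dr": [0, 0, 0], "fingers": 1}, {"dp": [0, 0, 0], "dr": [0, 0, 0], "fingers": 1}]}}

```text
time_s: 16.95
tool_pos: [0.4503, -0.1142, 0.1241]
tool_rot: [-179.9, -0.0, 89.9]
force: [-0.2, 0.4, -1.1]
grip_width: 0.0197
grasp_force: 20.0
```

```bash
python3 wax.py; python3 - <<'E'
from h import *
im=env.read_camera("wrist"); cv2.imwrite("pics/w8.png",im[:,:,::-1])
for f in("w6","w7","w8"):
    i=cv2.imread(f"pics/{f}.png");g=cv2.cvtColor(i,cv2.COLOR_BGR2GRAY)
    print(f,"col308",g[222:262,308].tolist()); print("row238",g[238,290:328].tolist())
E
```

```text
[ 0.45026991 -0.11416709  0.12410993] [-0.20584437  0.4283392  -1.08931838]
scene [352 326  22  16 254] [362.5 333.9] z.018 [ 0.553 -0.278  0.018] z.055 [ 0.547 -0.29   0.055]
scene [319 373   9   8  56] [322.7 377. ] z.018 [ 0.447 -0.34   0.018] z.055 [ 0.444 -0.35   0.055]
side [361 268  11  12  33] [365.3 273.4] z.018 [ 0.605 -0.097  0.018] z.055 [ 0.586 -0.13   0.055]
side [338 281  10   6  25] [342.8 283.8] z.018 [ 0.552 -0.107  0.018] z.055 [ 0.535 -0.14   0.055]
side [318 285   7   7  16] [321.2 288.1] z.018 [ 0.508 -0.102  0.018] z.055 [ 0.494 -0.135  0.055]
side [345 288   5   7  19] [347.3 291.1] z.018 [ 0.552 -0.128  0.018] z.055 [ 0.535 -0.16   0.055]
side [306 300   9   6  22] [309.9 302.3] z.018 [ 0.474 -0.128  0.018] z.055 [ 0.461 -0.16   0.055]
side [439 319   8  10  43] [442.4 323.6] z.018 [ 0.679 -0.267  0.018] z.055 [ 0.657 -0.293  0.055]
side [373 329  27  17 318] [385.8 337.4] z.018 [ 0.568 -0.257  0.018] z.055 [ 0.551 -0.283  0.055]
side [355 386   9   9  47] [359.2 390.1] z.018 [ 0.476 -0.34   0.018] z.055 [ 0.463 -0.362  0.055]
side [338 389  11  10  91] [343.
[... 888 characters left out ...]
, 78, 100, 148, 184, 187, 176, 140, 83, 73, 72, 74, 70, 69, 69, 99, 145, 180, 180, 181, 179, 179, 176, 155, 89, 38, 30, 40, 32, 27, 37, 38]
row238 [24, 25, 26, 30, 46, 71, 71, 75, 115, 158, 175, 181, 177, 146, 103, 80, 77, 78, 83, 96, 126, 157, 177, 190, 192, 196, 174, 135, 99, 79, 74, 75, 78, 91, 133, 189, 225, 235]
w8 col308 [201, 201, 201, 202, 198, 188, 143, 74, 63, 66, 91, 136, 165, 171, 161, 124, 75, 67, 65, 62, 64, 62, 60, 85, 125, 163, 164, 165, 164, 161, 159, 139, 79, 32, 31, 28, 30, 29, 27, 34]
row238 [200, 202, 201, 200, 201, 198, 161, 84, 101, 139, 161, 166, 161, 134, 93, 71, 67, 68, 75, 85, 111, 139, 160, 174, 178, 173, 155, 134, 160, 198, 202, 200, 202, 200, 201, 200, 202, 201]
```

{"name": "step_arm", "arguments": {"moves": [{"dp": [6, -0.4, 2], "dr": [0, 0, 0], "fingers": 1}, {"dp": [5.4, -0.3, 1.5], "dr": [0, 0, 0], "fingers": 1}, {"dp": [0, 0, 0], "dr": [0, 0, 0], "fingers": 1}, {"dp": [6, 3.5, 0], "dr": [0, 0, 0], "fingers": 1}, {"dp": [8, 4.6, 0], "dr": [0, 0, 0], "fingers": 1}]}}

```text
time_s: 17.73
tool_pos: [0.4584, -0.0875, 0.1212]
tool_rot: [180.0, -0.0, 90.0]
force: [0.8, 0.1, -0.6]
grip_width: 0.0198
grasp_force: 20.0
```

{"name": "step_arm", "arguments": {"moves": [{"dp": [8, 4.6, 0], "dr": [0, 0, 0], "fingers": 1}, {"dp": [8, 4.6, 0], "dr": [0, 0, 0], "fingers": 1}, {"dp": [7, 4, 0], "dr": [0, 0, 0], "fingers": 1}, {"dp": [6, 3.5, 0], "dr": [0, 0, 0], "fingers": 1}, {"dp": [5.7, 3.5, 0], "dr": [0, 0, 0], "fingers": 1}]}}

```text
time_s: 18.35
tool_pos: [0.4784, -0.0528, 0.1211]
tool_rot: [180.0, 0.0, 90.0]
force: [0.7, -0.8, -0.9]
grip_width: 0.0198
grasp_force: 20.0
```

{"name": "step_arm", "arguments": {"moves": [{"dp": [0, 0, 0], "dr": [0, 0, 0], "fingers": 1}, {"dp": [0, 0, 0], "dr": [0, 0, 0], "fingers": 1}, {"dp": [0, 0, 2], "dr": [0, 0, 0], "fingers": 1}, {"dp": [0, 0, 2], "dr": [0, 0, 0], "fingers": 1}, {"dp": [0, 0, 2], "dr": [0, 0, 0], "fingers": 1}]}}

```text
time_s: 18.98
tool_pos: [0.4781, -0.0533, 0.1149]
tool_rot: [-180.0, 0.0, 90.0]
force: [0.6, -0.1, 0.4]
grip_width: 0.0194
grasp_force: 20.0
```

Lower the last 2 mm, hold a bit, then open.

{"name": "step_arm", "arguments": {"moves": [{"dp": [0.4, 0.4, 1], "dr": [0, 0, 0], "fingers": 1}, {"dp": [0, 0, 1], "dr": [0, 0, 0], "fingers": 1}, {"dp": [0, 0, 0.3], "dr": [0, 0, 0], "fingers": 1}, {"dp": [0, 0, 0], "dr": [0, 0, 0], "fingers": 1}, {"dp": [0, 0, 0], "dr": [0, 0, 0], "fingers": 1}], "squeeze": 8}}

```text
time_s: 19.6
tool_pos: [0.4786, -0.0528, 0.1129]
tool_rot: [180.0, 0.0, 90.0]
force: [0.3, 0.5, 0.5]
grip_width: 0.02
grasp_force: 8.0
```

{"name": "step_arm", "arguments": {"moves": [{"dp": [0, 0, 0], "dr": [0, 0, 0], "fingers": 0.7}, {"dp": [0, 0, 0], "dr": [0, 0, 0], "fingers": 0.5}, {"dp": [0, 0, 0], "dr": [0, 0, 0], "fingers": 0.3}, {"dp": [0, 0, 0], "dr": [0, 0, 0], "fingers": 0}, {"dp": [0, 0, 0], "dr": [0, 0, 0], "fingers": 0}]}}

```text
time_s: 20.23
tool_pos: [0.4786, -0.0528, 0.1129]
tool_rot: [180.0, 0.0, 90.0]
force: [-0.5, -0.5, -1.4]
grip_width: 0.0584
grasp_force: 0.0
```

```bash
cat > sc.py <<'E'
from h import *
o=env.get_obs();print(o["tool_pos"],o["grip_width"])
for n in("scene","side"):
    i=env.read_camera(n);h=cv2.cvtColor(i,cv2.COLOR_RGB2HSV);mk=cv2.inRange(h,(95,110,20),(125,255,200));mk[:200]=0;mk[275:]=0;mk[:,:280]=0;mk[:,315:]=0
    print(n,[(y,np.nonzero(mk[y])[0].mean().round(1),len(np.nonzero(mk[y])[0])) for y in range(206,262,3) if mk[y].any()])
E
python3 sc.py
```

```text
[ 0.47860642 -0.05275485  0.11285145] 0.05839556867978227
scene [(218, np.float64(297.5), 2), (221, np.float64(293.5), 6), (227, np.float64(296.0), 7), (230, np.float64(296.0), 7), (233, np.float64(296.5), 8), (236, np.float64(296.5), 8), (239, np.float64(297.0), 7)]
side [(218, np.float64(297.0), 7), (221, np.float64(297.0), 7), (224, np.float64(297.0), 7), (227, np.float64(297.0), 7), (230, np.float64(297.0), 7), (233, np.float64(297.0), 7), (236, np.float64(297.0), 7), (239, np.float64(297.0), 7), (242, np.float64(297.0), 7), (245, np.float64(297.0), 7), (248, np.float64(297.5), 6)]
```

{"name": "step_arm", "arguments": {"moves": [{"dp": [0, 0, 0], "dr": [0, 0, 0], "fingers": 0}, {"dp": [0, 0, 0], "dr": [0, 0, 0], "fingers": 0}, {"dp": [0, 0, -20], "dr": [0, 0, 0], "fingers": 0}, {"dp": [0, 0, -40], "dr": [0, 0, 0], "fingers": 0}, {"dp": [0, 0, -45], "dr": [0, 0, 0], "fingers": 0}]}}

```text
time_s: 20.95
tool_pos: [0.478, -0.0527, 0.2185]
tool_rot: [-179.9, -0.0, 90.0]
force: [1.2, -0.5, 0.1]
grip_width: 0.0869
grasp_force: 0.0
```

{"name": "step_arm", "arguments": {"moves": [{"dp": [-20, -10, 0], "dr": [0, 0, 0], "fingers": 0.5}, {"dp": [-50, -22, 0], "dr": [0, 0, 0], "fingers": 1}, {"dp": [-55, -25, 0], "dr": [0, 0, 0], "fingers": 1}, {"dp": [-55, -27, 0], "dr": [0, 0, 0], "fingers": 1}, {"dp": [-37, -23, 0], "dr": [0, 0, 0], "fingers": 1}]}}

```text
time_s: 21.58
tool_pos: [0.37, -0.2723, 0.218]
tool_rot: [180.0, 0.0, 89.9]
force: [0.6, 0.6, 1.1]
grip_width: 0.0453
grasp_force: 0.0
```

```bash
python3 sc.py; python3 wax.py | grep -v 'side.*z.018 \[ 0.5[0-9]'
```

```text
[ 0.36998782 -0.27232005  0.21802028] 0.04531400963004519
scene [(215, np.float64(295.0), 1), (218, np.float64(294.5), 8), (221, np.float64(295.0), 9), (224, np.float64(295.5), 8), (227, np.float64(295.5), 8), (230, np.float64(296.0), 7), (233, np.float64(296.5), 8), (236, np.float64(296.5), 8), (239, np.float64(297.0), 7)]
side [(215, np.float64(299.0), 3), (218, np.float64(299.0), 3)]
[ 0.36825339 -0.27450476  0.21799155] [-0.25313821 -0.41767589 -0.28823749]
scene [352 326  22  16 256] [362.4 333.9] z.018 [ 0.553 -0.277  0.018] z.055 [ 0.547 -0.29   0.055]
scene [319 373   9   9  58] [322.7 377.1] z.018 [ 0.447 -0.34   0.018] z.055 [ 0.444 -0.351  0.055]
side [287 336   8  11  21] [289.8 341.2] z.018 [ 0.406 -0.202  0.018] z.055 [ 0.396 -0.23   0.055]
side [355 386   9   9  50] [359.2 390.1] z.018 [ 0.476 -0.34   0.018] z.055 [ 0.463 -0.362  0.055]
side [338 389  11  10  94] [343.  393.7] z.018 [ 0.449 -0.336  0.018] z.055 [ 0.437 -0.359  0.055]
```

{"name": "step_arm", "arguments": {"moves": [{"dp": [0, 0, 40], "dr": [0, 0, 0], "fingers": 1}, {"dp": [0, 0, 55], "dr": [0, 0, 0], "fingers": 1}, {"dp": [0, 0, 50], "dr": [0, 0, 0], "fingers": 1}, {"dp": [0, 0, 35], "dr": [0, 0, 0], "fingers": 1}, {"dp": [0, 0, 16], "dr": [0, 0, 0], "fingers": 1}]}}

```text
time_s: 22.4
tool_pos: [0.3714, -0.2676, 0.0199]
tool_rot: [-179.9, -0.1, 90.2]
force: [0.2, 0.5, 0.2]
grip_width: 0.0006
grasp_force: 0.0
```

{"name": "step_arm", "arguments": {"moves": [{"dp": [0, 4, 0], "dr": [0, 0, 0], "fingers": 1}, {"dp": [0, 4, 0], "dr": [0, 0, 0], "fingers": 1}, {"dp": [0, 4, 0], "dr": [0, 0, 0], "fingers": 1}, {"dp": [0, 4, 0], "dr": [0, 0, 0], "fingers": 1}, {"dp": [0, 4, 0], "dr": [0, 0, 0], "fingers": 1}]}}

```text
time_s: 23.02
tool_pos: [0.3921, -0.2699, 0.0223]
tool_rot: [180.0, 0.0, 90.0]
force: [-3.0, -0.1, 2.4]
grip_width: 0.0003
grasp_force: 0.9
```

{"name": "step_arm", "arguments": {"moves": [{"dp": [0, 5, 0], "dr": [0, 0, 0], "fingers": 1}, {"dp": [0, 5, 0], "dr": [0, 0, 0], "fingers": 1}, {"dp": [0, 5, 0], "dr": [0, 0, 0], "fingers": 1}, {"dp": [0, 5, 0], "dr": [0, 0, 0], "fingers": 1}, {"dp": [0, 5, 0], "dr": [0, 0, 0], "fingers": 1}]}}

```text
time_s: 23.65
tool_pos: [0.4168, -0.2699, 0.0218]
tool_rot: [-180.0, 0.0, 90.0]
force: [-2.9, -0.9, 0.1]
grip_width: 0.0005
grasp_force: 0.7
```

{"name": "step_arm", "arguments": {"moves": [{"dp": [0, 5, 0], "dr": [0, 0, 0], "fingers": 1}, {"dp": [0, 5, 0], "dr": [0, 0, 0], "fingers": 1}, {"dp": [0, 4, 0], "dr": [0, 0, 0], "fingers": 1}, {"dp": [0, 4, 0], "dr": [0, 0, 0], "fingers": 1}, {"dp": [0, 4, 0], "dr": [0, 0, 0], "fingers": 1}]}}

```text
time_s: 24.28
tool_pos: [0.4388, -0.2697, 0.0218]
tool_rot: [-180.0, -0.0, 90.0]
force: [-1.5, -0.7, -0.7]
grip_width: 0.0005
grasp_force: 0.7
```

{"name": "step_arm", "arguments": {"moves": [{"dp": [0, 2, 0], "dr": [0, 0, 0], "fingers": 1}, {"dp": [0, 2, 0], "dr": [0, 0, 0], "fingers": 1}, {"dp": [0, 2, 0], "dr": [0, 0, 0], "fingers": 1}, {"dp": [0, 1, 0], "dr": [0, 0, 0], "fingers": 1}, {"dp": [0, 1, 0], "dr": [0, 0, 0], "fingers": 1}]}}

```text
time_s: 24.9
tool_pos: [0.4466, -0.2697, 0.0219]
tool_rot: [180.0, -0.0, 90.0]
force: [-1.4, -1.1, 0.0]
grip_width: 0.0003
grasp_force: 0.6
```

{"name": "step_arm", "arguments": {"moves": [{"dp": [0, 2, 0], "dr": [0, 0, 0], "fingers": 1}, {"dp": [0, 2, 0], "dr": [0, 0, 0], "fingers": 1}, {"dp": [0, 1, 0], "dr": [0, 0, 0], "fingers": 1}, {"dp": [0, 1, 0], "dr": [0, 0, 0], "fingers": 1}, {"dp": [0, 1, 0], "dr": [0, 0, 0], "fingers": 1}]}}

```text
time_s: 25.52
tool_pos: [0.4536, -0.2698, 0.0218]
tool_rot: [180.0, 0.0, 90.0]
force: [-1.5, -0.7, -0.4]
grip_width: 0.0003
grasp_force: 0.6
```

{"name": "step_arm", "arguments": {"moves": [{"dp": [0, 1, 0], "dr": [0, 0, 0], "fingers": 1}, {"dp": [0, 1, 0], "dr": [0, 0, 0], "fingers": 1}, {"dp": [0, 0.5, 0], "dr": [0, 0, 0], "fingers": 1}, {"dp": [0, 0.5, 0], "dr": [0, 0, 0], "fingers": 1}, {"dp": [0, 0, 0], "dr": [0, 0, 0], "fingers": 1}]}}

```text
time_s: 26.15
tool_pos: [0.4549, -0.2698, 0.0218]
tool_rot: [-179.8, -0.0, 90.0]
force: [-6.4, -0.3, 4.3]
grip_width: 0.0007
grasp_force: 3.2
```

{"name": "step_arm", "arguments": {"moves": [{"dp": [0, 1, 0], "dr": [0, 0, 0], "fingers": 1}, {"dp": [0, 0, 0], "dr": [0, 0, 0], "fingers": 1}, {"dp": [0, 0, 0], "dr": [0, 0, 0], "fingers": 1}, {"dp": [0, 0, 0], "dr": [0, 0, 0], "fingers": 1}, {"dp": [0, 0, 0], "dr": [0, 0, 0], "fingers": 1}]}}

```text
time_s: 26.78
tool_pos: [0.4549, -0.2698, 0.0216]
tool_rot: [-179.7, -0.1, 89.9]
force: [-7.3, -0.3, 6.2]
grip_width: 0.0005
grasp_force: 4.2
```

{"name": "step_arm", "arguments": {"moves": [{"dp": [0, -5, 0], "dr": [0, 0, 0], "fingers": 1}, {"dp": [0, -15, 0], "dr": [0, 0, 0], "fingers": 1}, {"dp": [0, -25, 0], "dr": [0, 0, 0], "fingers": 1}, {"dp": [0, -15, -30], "dr": [0, 0, 0], "fingers": 1}, {"dp": [0, 0, -50], "dr": [0, 0, 0], "fingers": 1}]}}

```text
time_s: 27.4
tool_pos: [0.3946, -0.2688, 0.101]
tool_rot: [-179.8, -0.1, 89.9]
force: [1.7, -0.4, 0.2]
grip_width: 0.0005
grasp_force: 0.0
```

{"name": "step_arm", "arguments": {"moves": [{"dp": [0, 0, -50], "dr": [0, 0, 0], "fingers": 1}, {"dp": [0, 0, -50], "dr": [0, 0, 0], "fingers": 1}, {"dp": [0, 0, -20], "dr": [0, 0, 0], "fingers": 1}, {"dp": [0, 0, 0], "dr": [0, 0, 0], "fingers": 1}, {"dp": [0, 0, 0], "dr": [0, 0, 0], "fingers": 1}]}}

```text
time_s: 28.02
tool_pos: [0.3968, -0.2693, 0.2205]
tool_rot: [-179.9, -0.1, 90.0]
force: [-0.0, -1.0, -0.8]
grip_width: 0.0004
grasp_force: 0.0
```

```bash
python3 sc.py; python3 wax.py | grep -v 'side.*z.018 \[ 0.5[0-9]'; python3 - <<'E'
from h import *
m=cam("wrist");im=env.read_camera("wrist");cv2.imwrite("pics/w9.png",im[:,:,::-1]);g=cv2.cvtColor(im,cv2.COLOR_RGB2GRAY)
for q in((.46,-.25,.034),(.455,-.18,.038)):
    p=proj(m,q).astype(int);print(p,g[p[1],p[0]-30:p[0]+50:2].tolist(),[onz(m,(c,p[1]),q[2])[0].round(3) for c in(p[0]-30,p[0]+50)])
s=cam("scene");im=env.read_camera("scene");g=cv2.cvtColor(im,cv2.COLOR_RGB2GRAY)
for x in np.arange(.40,.50,.004):
    p=proj(s,(x,-.25,.034)).round().astype(int);print(round(x,3),g[p[1],p[0]],end=" ")
E
```

```text
[ 0.39681709 -0.26926668  0.22050562] 0.0003980418946315732
scene [(218, np.float64(297.0), 3), (221, np.float64(297.5), 4), (224, np.float64(297.5), 4), (227, np.float64(297.5), 4), (230, np.float64(297.5), 4), (233, np.float64(298.0), 5), (236, np.float64(298.5), 4), (239, np.float64(298.5), 4)]
side []
[ 0.39671289 -0.26923034  0.22014764] [ 0.3325518   0.35997573 -0.11015165]
scene [352 326  22  16 259] [362.3 333.9] z.018 [ 0.553 -0.277  0.018] z.055 [ 0.546 -0.29   0.055]
side [288 323   8  11  40] [292.  328.6] z.018 [ 0.42  -0.176  0.018] z.055 [ 0.409 -0.206  0.055]
side [279 324  24  43 146] [292.  345.8] z.018 [ 0.406 -0.213  0.018] z.055 [ 0.396 -0.241  0.055]
side [295 339   8  11  24] [298.8 343.8] z.018 [ 0.419 -0.213  0.018] z.055 [ 0.408 -0.241  0.055]
side [271 351  21  34 138] [281.6 368. ] z.018 [ 0.373 -0.251  0.018] z.055 [ 0.365 -0.277  0.055]
side [295 384   4  10  16] [296.4 389.1] z.018 [ 0.381 -0.299  0.018] z.055 [ 0.372 -0.324  0.055]
side [292 397  14  27  79] [298.3 408.8] z.018 [ 0.371 -0.335  0.018] z.055 [ 0.362 -0.358  0.055]
side [316 407  16  18  
[... 607 characters left out ...]
227, 228, 227, 228, 228, 228, 228, 230, 228, 228, 229, 229, 192, 122, 181, 207, 220, 224, 145, 218, 249, 238, 135, 73, 91, 140, 236, 247, 246, 247, 247, 248, 248, 248, 249] [np.float64(0.434), np.float64(0.502)]
[380 106] [227, 227, 227, 226, 227, 227, 227, 228, 229, 227, 228, 228, 229, 228, 229, 228, 228, 227, 228, 229, 228, 229, 227, 228, 228, 221, 98, 122, 171, 164, 91, 47, 89, 92, 181, 247, 249, 249, 249, 250] [np.float64(0.431), np.float64(0.495)]
0.4 184 0.404 184 0.408 184 0.412 186 0.416 185 0.42 186 0.424 185 0.428 184 0.432 185 0.436 185 0.44 185 0.444 187 0.448 186 0.452 185 0.456 188 0.46 186 0.464 133 0.468 160 0.472 155 0.476 205 0.48 116 0.484 209 0.488 210 0.492 206 0.496 149
```

```bash
python3 -c "
from cell import env
print(env.sign_off())"
```

```text
the job is handed in; nothing more can be done
None
```

I ran the whole job and handed it in at about 28 s of the 72 s allowed; the sign-off returned no verdict. By camera, both wax lumps dropped into the tray. The scraper hung on its fork as at the start when last clearly seen. The drawer was pushed to a firm stop, flush with the housing as far as the view shows.

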